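# Put the watchmaker's tools back in their foam cut-outs

### The arm

A 6-joint arm with a two-finger parallel gripper is mounted at the origin on the work surface. World frame = base frame: x ahead of the robot, y to its left, z up, the work surface at z = 0. Lengths are in m, angles in rad, forces in N, time in s.
With the tool pointing down it reaches from about 0.275 to 0.825 m from the base axis. Payload 4.9 kg.
Tool frame: the origin (TCP) lies midway between the tips of the shut fingers; the grasp point (between the pads) lies 19 mm behind it (bot.grip_depth is the distance from the TCP to the grasp point, in m); z points along the fingers, y is the line along which they close (so a half turn about z gives the same grasp; the last joint's range is limited). The gripper opens to 85 mm and grips with 20 to 120 N. Pads are 22 mm wide; open, the fingers measure 114 mm over their backs; the gripper's body (76 mm by 85 mm) begins 54 mm behind the grasp point. The pads swing forward as they close: fully open they stand 13 mm farther back than shut.
Start: joints at [-1.263, 0.326, -0.193, 1.052, 0, 1.437], TCP at [0.235, -0.497, 0.231] pointing down, gripper open.
Joint ranges: [-2.65, 2.65], [-0.97, 1.79], [-1.3, 1.35], [-1.93, 2.1], [-1.47, 1.37], [-3.14, 3.14]. Speed limits (rad/s): [2.57, 2.57, 3.14, 3.14, 3.14, 3.14].

### API

Orientations are given as a unit quaternion [w, x, y, z].
In Python, from cell import bot gives the robot as it stands. Calls block until the motion is done:
- bot.move_pose(position, orientation): joint-space move of the TCP to a pose.
- bot.move_linear(position, speed=0.15, rotation=None, until_force=None): straight line of the TCP; rotation=None keeps the orientation; speed is the mean speed in m/s. With until_force (N) it stops when the force on the tool has changed by that much, and returns True; else False.
- bot.goto_joints(angles): joint-space move.
- bot.set_gripper(opening, grasp_force=None): opening from 0.0 (shut) to 1.0 (fully open); grasp_force is the grip in N (None keeps the last); returns when the fingers have stopped.
- bot.wait(seconds).
- bot.solve_ik(position, orientation): joint angles nearest the present ones, or None.
- bot.camera(name): name is "scene" or "top"; returns the picture (480x640x3 uint8, red, green, blue); there is no depth.
- bot.calibration(name): a dict with "mtx" (3x3 intrinsics, pixels), "extrinsics" (4x4, takes a point from world to camera coordinates). Camera axes: x right, y down, z forward; pixel columns grow to the right and rows downward; lengths in m; the calibration is good to about 2 mm. A picture is of the moment at which its call begins. calibration takes no time and is no camera call.
A pose or a line that the arm cannot do raises bot.PlanningError and nothing moves.
- bot.close_job(): hands the job in; it is judged then, once.
Trained networks look in the newest picture that a camera, given by its name, has taken for a name from the list of things; names that differ only in an ending like _2 or _b are one class to them, and where a whole thing is asked for, a point or a joint stands for the part that bears it (a point fixed in the world has none). Each returns a list of dicts, best first, with "confidence" (0 to 1); they miss things now and then, are a little off and sometimes report something else, mostly with a low value. They report only what shows in the picture. A call takes as long as a camera call. They do not tell look-alikes from the thing itself.
- bot.search_frame(camera, thing): "bbox" ([left, top, width, height] in pixels, round what is visible of it).
Readings, each from a call of its own:
- bot.read_clock(): time.
- bot.read_joint_positions(): joint angles.
- bot.read_joint_vel(): joint speeds.
- bot.read_joint_efforts(): joint torques, N m.
- bot.read_position(): TCP position.
- bot.read_tool_rot(): TCP orientation.
- bot.read_ft_force(): force on the tool from outside, world axes, zero at the start.
- bot.read_moment(): the same for the moment, N m.
- bot.read_gripper_width(): opening from 0.0 (shut) to 1.0 (fully open).
- bot.read_finger_force(): force on a finger pad.
Only numpy, scipy, OpenCV 4.12 (cv2) and the standard library are available. Lean on these libraries where they do the work, as an engineer would, in place of code of your own. Each camera call takes 0.05 s, during which the arm holds its last target. There are 200 camera calls.

### The job

The service is finished: put the dust blower, the caseback wrench, the eye loupe and the movement holder back in the pulled-out tray, each lying flat (the loupe upright as it stands now) on the floor of the foam cut-out shaped for it, with the blower's nozzle along its slot and the wrench's wide head in the wide end. Leave the opened watch on its cushion where it is.

Things in the scene. Friction and masses are not known exactly. Their poses are not given: they have to be found in the camera images.
- blower_center (a point): Orange dust blower lying on its flat foot: bulb 45 mm across, thin black nozzle, 104 mm long. Point: centre of the bulb, 22.5 mm above the underside. x = towards the nozzle tip (81 mm off; the tail is 23 mm the other way), z up. Grip across the bulb (y), fingertips 7 mm or more above the underside to clear the foam. About 60 g.
- blower_tip (a point): Tip of the blower's nozzle, 22.5 mm above its underside; axes as the blower's.
- wrench_center (a point): Steel caseback wrench lying flat, T-shaped, 111 mm long: handle 16 mm wide and high, head 28 x 48 mm, 18 mm high (two pins 5 mm more). Point: mid-length, on the handle near the balance point, 8 mm above the underside. x = towards the head (at 27 to 55 mm; handle end at -56), z up. Grip the handle here across y, fingertips 7 mm or more above the underside to clear the foam. About 160 g.
- loupe_center (a point): Black eye loupe standing on its wide eye cup, lens up: skirt 38 mm across at the foot, above it an upright round barrel 29 mm across from 17 mm up to the top at 36 mm. Point: on its axis, 18 mm above the underside; z up, yaw does not matter. Grip the barrel. About 30 g.
- holder_center (a point): Steel movement holder lying flat: rectangular frame of two parallel bars 62 mm long, 40 mm over both, 18 mm high (ledges 3 mm more), open in the middle. Point: its centre, 9 mm above the underside. x = along the bars, z up; same either way round. Grip across the 40 mm (y), fingertips 7 mm or more above the underside to clear the foam. About 140 g.
- blower_inlay_seat (a point): Place of the blower. 140 x 84 mm foam inlay fixed in the tray beside the other three (their order varies), dark 5 mm layer cut out down to a light floor; tray rim 3 mm above the foam. x = along its 140 mm, away from the robot's side, z up. Bulb-shaped hole 60 mm wide running into a 24 mm slot to +x. Point: on its floor, where the bulb's centre belongs, 29 mm short of the inlay's middle.
- wrench_inlay_seat (a point): Place of the wrench. 140 x 84 mm foam inlay fixed in the tray beside the other three (their order varies), dark 5 mm layer cut out down to a light floor; tray rim 3 mm above the foam. x = along its 140 mm, away from the robot's side, z up. T-shaped hole: 30 mm slot, 62 mm wide end at +x, 7 mm room all round. Point: on its floor, inlay's middle, where the wrench's point belongs.
- loupe_inlay_seat (a point): Place of the loupe. 140 x 84 mm foam inlay fixed in the tray beside the other three (their order varies), dark 5 mm layer cut out down to a light floor; tray rim 3 mm above the foam. x = along its 140 mm, away from the robot's side, z up. Round hole 52 mm across. Point: its centre, on its floor, 12 mm above the desk.
- holder_inlay_seat (a point): Place of the movement holder. 140 x 84 mm foam inlay fixed in the tray beside the other three (their order varies), dark 5 mm layer cut out down to a light floor; tray rim 3 mm above the foam. x = along its 140 mm, away from the robot's side, z up. Rectangular hole 76 (x) by 54 mm. Point: its centre, on its floor, 12 mm above the desk.
- watch: Opened watch, not to be disturbed: steel case 40 mm across, movement showing, face down on a round black cushion 68 mm across and 20 mm high (28 mm to the top of the case), loose on the desk among the tools. Origin: centre of its underside.
Things that resemble listed ones, but are neither listed nor needed, are in the scene too. Leave any red look-alike of the part that bears wrench_center alone.

How it is judged:
By the outcome, as a careful person would: the job done as asked, in the order asked, and still so for the second after the job is handed in, with the robot touching nothing.
It also fails if it takes over 93 s, if anything falls off the work surface, if the arm or the gripper's body presses on something with over 40 N, if the wrist force passes 120 N, or if a joint passes its speed limit or range.

## Working session

There is one attempt and no reset: what is moved stays moved. The work goes in short steps, each a Python script; the robot and the scene stay as the last script left them, time stands still between calls to the robot, and variables do not carry over. Pictures are saved under pics/ and viewed, at most 14 in all, crops included, and the job is handed in when it is done.

```bash
mkdir -p pics; ls
python3 - <<'E'
from cell import bot
import cv2
for c in ["top","scene"]:
    im=bot.camera(c); cv2.imwrite(f"pics/{c}0.png",im[:,:,::-1])
    k=bot.calibration(c); print(c,k["mtx"].round(1).tolist(),k["extrinsics"].round(3).tolist())
    for t in ["blower_center","wrench_center","loupe_center","holder_center","blower_inlay_seat","wrench_inlay_seat","loupe_inlay_seat","holder_inlay_seat","watch","blower_tip"]:
        print(t,[(([round(v) for v in d["bbox"]]),round(d["confidence"],2)) for d in bot.search_frame(c,t)])
print(bot.read_clock(),bot.read_tool_rot())
E
```

```text
pics
top [[440.0, 0.0, 317.9], [0.0, 440.0, 236.4], [0.0, 0.0, 1.0]] [[0.002, -1.0, -0.024, -0.169], [-0.998, -0.0, -0.065, 0.531], [0.065, 0.024, -0.998, 1.195], [0.0, 0.0, 0.0, 1.0]]
blower_center [([279, 255, 25, 31], 0.91)]
wrench_center [([354, 195, 22, 39], 0.92), ([473, 252, 37, 31], 0.65)]
loupe_center [([148, 271, 18, 14], 0.54)]
holder_center [([342, 254, 22, 24], 0.78)]
blower_inlay_seat [([211, 180, 35, 51], 0.74)]
wrench_inlay_seat [([278, 174, 31, 54], 0.86)]
loupe_inlay_seat [([181, 182, 32, 52], 0.78)]
holder_inlay_seat [([242, 177, 34, 52], 0.76), ([211, 253, 26, 24], 0.6)]
watch [([205, 256, 29, 23], 0.56)]
blower_tip [([274, 255, 31, 31], 0.76)]
scene [[518.4, 0.0, 328.3], [0.0, 518.4, 236.0], [0.0, 0.0, 1.0]] [[-0.64, 0.769, -0.004, 0.502], [0.534, 0.441, -0.722, -0.171], [-0.553, -0.464, -0.692, 1.42], [0.0, 0.0, 0.0, 1.0]]
blower_center [([369, 229, 44, 19], 0.93)]
wrench_center [([261, 218, 29, 39], 0.75), ([219, 144, 17, 26], 0.49)]
loupe_center [([537, 305, 26, 24], 0.94)]
holder_center [([323, 205, 17, 19], 0.51)]
blower_inlay_seat [([384, 299, 64, 55], 0.83)]
wrench_inlay_seat [([310, 262, 65, 53], 0.63)]
loupe_inlay_seat [([429, 312, 62, 69], 0.93)]
holder_inlay_seat [([346, 278, 65, 56], 0.74)]
watch [([446, 270, 34, 28], 0.92), ([261, 222, 27, 38], 0.69)]
blower_tip [([370, 225, 41, 24], 0.69)]
1.1 [-1.30664886e-05  9.75704773e-01  2.19089470e-01 -1.01109381e-05]
```

View pics/top0.png

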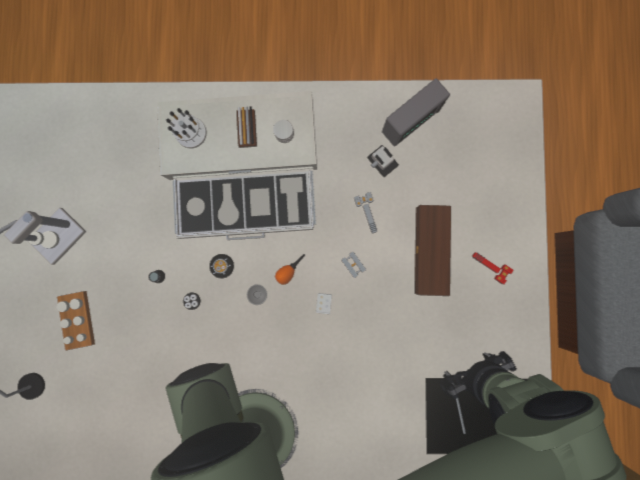

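View pics/scene0.png

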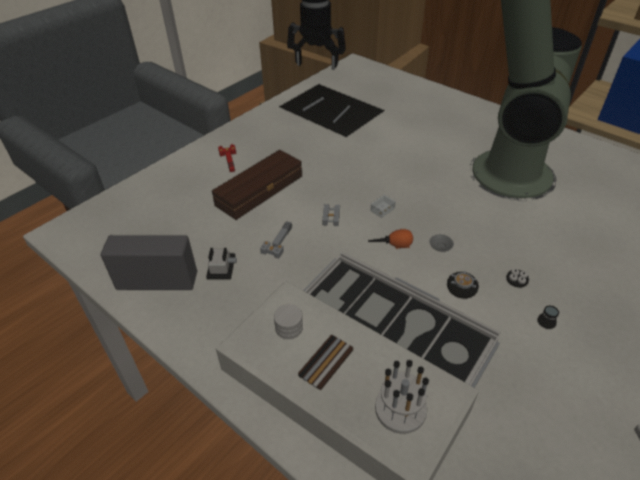

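The top view shows the loupe at (157,276), watch (221,265), blower (287,270), holder (353,264) and wrench (366,212). The red look-alike is at (492,265). The tray seats run left to right: loupe, blower, holder, wrench. I'll enlarge crops next.

```bash
cat > h.py <<'E'
import numpy as np, cv2
from cell import bot
K={c:(np.array(bot.calibration(c)["mtx"]),np.array(bot.calibration(c)["extrinsics"])) for c in("top","scene")}
def ray(c,u,v,z):
    M,E=K[c]; R,t=E[:3,:3],E[:3,3]
    d=R.T@np.linalg.solve(M,[u,v,1]); o=-R.T@t
    return o+d*(z-o[2])/d[2]
def proj(c,p):
    M,E=K[c]; q=M@(E[:3,:3]@np.asarray(p)+E[:3,3]); return q[:2]/q[2]
def shot(c):
    return bot.camera(c)
def crop(im,x,y,w,h,s,fn):
    cv2.imwrite(fn,cv2.resize(im[y:y+h,x:x+w,::-1],None,fx=s,fy=s,interpolation=cv2.INTER_CUBIC))
E
python3 - <<'E'
from h import *
t=cv2.imread("pics/top0.png")[:,:,::-1]; s=cv2.imread("pics/scene0.png")[:,:,::-1]
crop(t,140,160,160,120,5,"pics/t1.png"); crop(t,240,160,160,120,5,"pics/t2.png"); crop(s,215,190,200,150,4,"pics/s1.png")
for p in [(174,178),(313,170),(178,238),(313,229),(160,170),(316,165),(157,276),(287,270),(353,264),(366,212)]: print(p,ray("top",*p,0.015).round(3))
E
```

```text
(174, 178) [0.695 0.235 0.015]
(313, 170) [ 0.716 -0.154  0.015]
(178, 238) [0.527 0.22  0.015]
(313, 229) [ 0.552 -0.155  0.015]
(160, 170) [0.718 0.275 0.015]
(316, 165) [ 0.73  -0.163  0.015]
(157, 276) [0.422 0.276 0.015]
(287, 270) [ 0.439 -0.084  0.015]
(353, 264) [ 0.456 -0.264  0.015]
(366, 212) [ 0.599 -0.301  0.015]
```

View pics/t1.png

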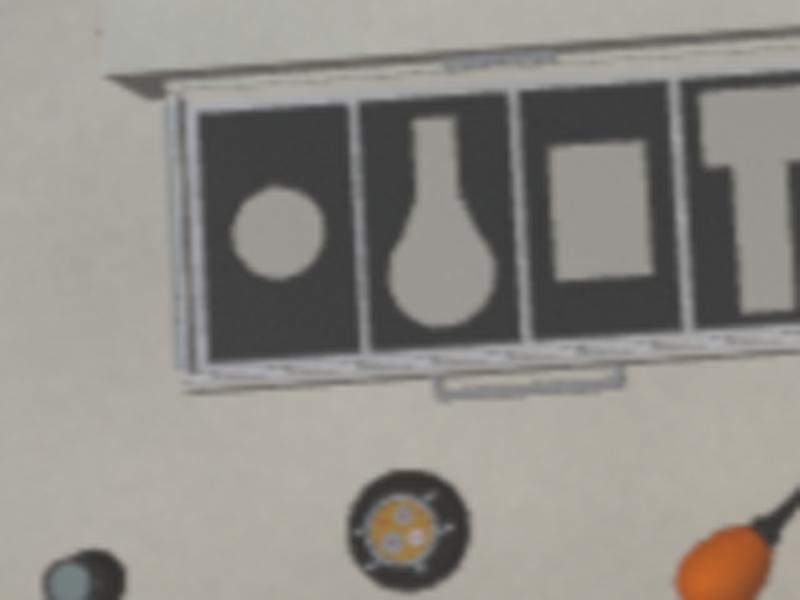

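View pics/t2.png

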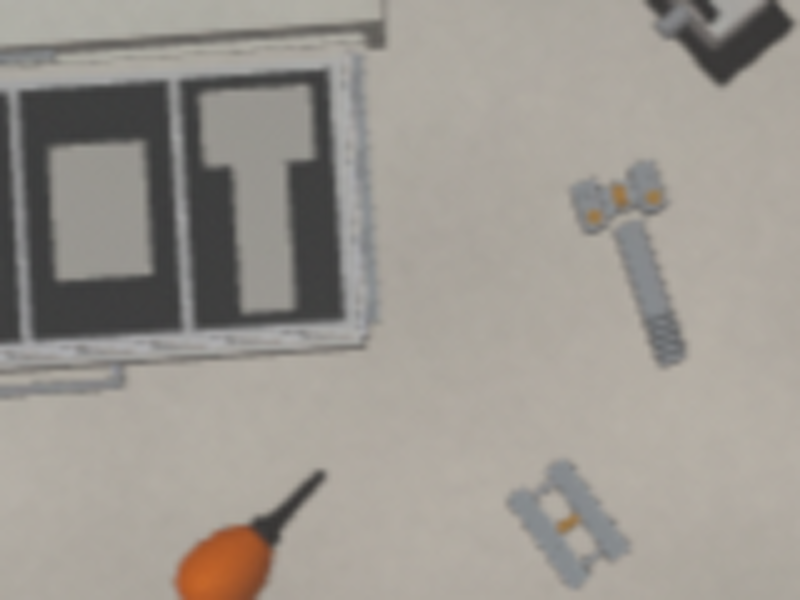

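The crops show the inlays clearly. In t1/t2 crop pixels, the loupe lens is at (67,580), the wrench runs from (612,172) to (671,362), and the holder centre is (568,523). I'll compute positions and check them in the scene view.

```bash
cat > est.py <<'E'
from h import *
import json
t=cv2.imread("pics/top0.png"); s=cv2.imread("pics/scene0.png")
F=lambda x,y,ox,oy:((x+.5)/5-.5+ox,(y+.5)/5-.5+oy)
g=cv2.cvtColor(t,cv2.COLOR_BGR2GRAY)
# dark foams
G=cv2.resize(g[165:240,170:320],None,fx=4,fy=4,interpolation=cv2.INTER_CUBIC)
cs,_=cv2.findContours((G<105).astype(np.uint8),cv2.RETR_EXTERNAL,cv2.CHAIN_APPROX_NONE)
C=[]
for c in cs:
    if cv2.contourArea(c)<4000: continue
    p=np.array([ray("top",(x+.5)/4-.5+170,(y+.5)/4-.5+165,.017)[:2] for x,y in c[:,0]])
    r=cv2.minAreaRect((p*1000).astype(np.float32)); C.append(r); print(r)
C.sort(key=lambda r:-r[0][1]); cen=np.array([r[0] for r in C])/1000
yd=(cen[0]-cen[-1]); yd/=np.linalg.norm(yd); ty=np.arctan2(-yd[0],yd[1]); xd=np.array([yd[1],-yd[0]]); print("tray yaw",ty,cen.round(4).tolist())
seat=dict(loupe=cen[0],blower=cen[1]-.029*xd,holder=cen[2],wrench=cen[3])
# cut-outs check
for n in seat: seat[n]=seat[n].tolist()
O={}
hsv=cv2.cvtColor(t,cv2.COLOR_BGR2HSV); m=((hsv[:,:,1]>140)&(hsv[:,:,0]<20)); m[:240]=0;m[300:]=0;m[:,:265]=0;m[:,320:]=0
ys,xs=np.nonzero(m); b=ray("top",xs.mean(),ys.mean(),.0225); tip=ray("top",*F(321,474,240,160),.0225)
d=tip-b; print("bulb-tip",np.hypot(*d[:2])); yaw=np.arctan2(d[1],d[0])
O["blower"]=[*(tip[:2]-.081*np.array([np.cos(yaw),np.sin(yaw)])),yaw]; print("bulb centroid",b)
h=ray("top",*F(612,172,240,160),.017); e=ray("top",*F(671,362,240,160),.014); d=h-e; print("wl",np.hypot(*d[:2])); yaw=np.arctan2(d[1],d[0]); O["wrench"]=[*((h+e)/2)[:2],yaw]
q=[ray("top",*F(x,y,240,160),.018) for x,y in((507,497),(562,460),(630,550),(575,588))]; d=(q[0]+q[1]-q[2]-q[3])/2
print("hl",np.hypot(*d[:2]),np.hypot(*(q[0]-q[1])[:2])); c=sum(q)/4; O["holder"]=[*c[:2],np.arctan2(d[1],d[0])]
c=ray("top",*F(67,580,140,160),.036); O["loupe"]=[*c[:2],0]
print(O); json.dump(dict(obj=O,seat=seat,ty=ty),open("est.json","w"))
def dr(p):
    p=((proj("scene",p)+.5-[215,190])*4).astype(int); cv2.circle(im,tuple(p),3,(255,0,255),-1)
im=cv2.resize(s[190:340,215:415],None,fx=4,fy=4,interpolation=cv2.INTER_CUBIC)
def pt(n,x,y,z):
    a=O[n]; c,q=np.cos(a[2]),np.sin(a[2]); return [a[0]+c*x-q*y,a[1]+q*x+c*y,z]
for x,z in((0,.0225),(.081,.0225),(0,.045),(-.023,.0225)): dr(pt("blower",x,0,z))
for x,y,z in((-.056,0,.016),(0,0,.016),(.055,.024,.018),(.055,-.024,.018),(.027,.024,.018),(.027,-.024,.018)): dr(pt("wrench",x,y,z))
for i in(-1,1):
    for j in(-1,1): dr(pt("holder",.031*i,.02*j,.018))
for n in("wrench","holder","blower"): dr([*seat[n],.012])
cv2.imwrite("pics/ov.png",im)
im2=im; im=cv2.resize(s[280:400,420:580],None,fx=5,fy=5,interpolation=cv2.INTER_CUBIC)
def dr(p):
    p=((proj("scene",p)+.5-[420,280])*5).astype(int); cv2.circle(im,tuple(p),3,(255,0,255),-1)
dr([*seat["loupe"],.012])
for z,r in((.036,.0145),(0,.019)):
    for k in range(8): dr([O["loupe"][0]+r*np.cos(k*.785),O["loupe"][1]+r*np.sin(k*.785),z])
cv2.imwrite("pics/ov2.png",im)
E
python3 est.py
```

```text
((615.6491088867188, 172.4049530029297), (139.77685546875, 84.66576385498047), 3.934136390686035)
((621.8491821289062, 83.0848388671875), (140.1903533935547, 84.65604400634766), 3.745704174041748)
((627.9632568359375, -6.434413909912109), (140.15023803710938, 83.5433578491211), 4.0267815589904785)
((633.9212036132812, -95.919189453125), (139.94715881347656, 82.5130386352539), 3.8837451934814453)
tray yaw 0.06799212702348023 [[0.6156, 0.1724], [0.6218, 0.0831], [0.628, -0.0064], [0.6339, -0.0959]]
bulb-tip 0.07552613818852229
bulb centroid [ 0.42773451 -0.07722003  0.0225    ]
wl 0.10964264872040186
hl 0.06148690682563534 0.03624759344634878
{'blower': [np.float64(0.42382402223080995), np.float64(-0.07338973061795913), np.float64(-0.7750390860012808)], 'wrench': [np.float64(0.5960426318022967), np.float64(-0.3058033236478658), np.float64(0.2968554237444249)], 'holder': [np.float64(0.4548764541362643), np.float64(-0.2650598449346996), np.float64(0.6429554639066071)], 'loupe': [np.float64(0.42341632200482204), np.float64(0.27836159339049554), 0]}
```

View pics/ov.png

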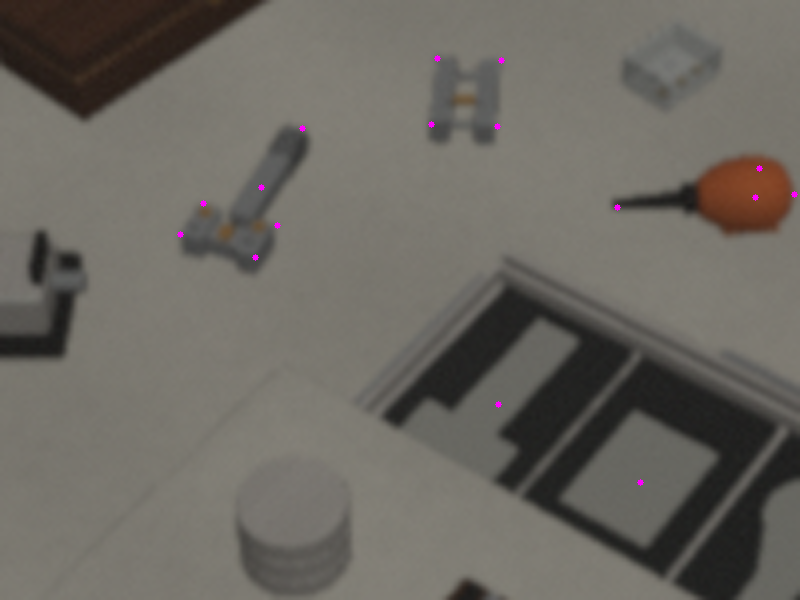

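View pics/ov2.png

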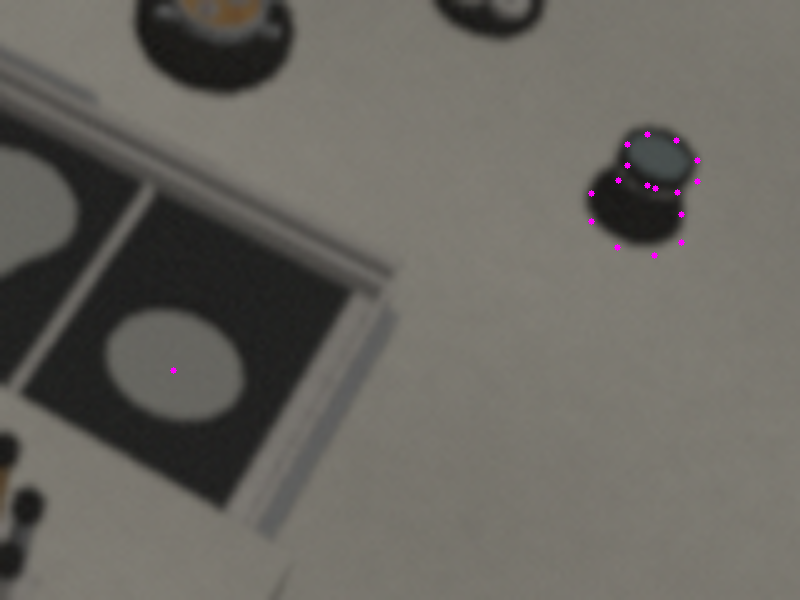

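The top-view estimates match the scene view to about 2–3 mm, for both the tools (overlay dots) and the seats, so I can start. Blower first.

```bash
cat > pp.py <<'E'
from h import *
import json
D=json.load(open("est.json"))
def q(a): return [0,np.cos(a/2),np.sin(a/2),0]
def plan(p,yp,s,ys):
    best=None
    for k in(0,np.pi,-np.pi):
        A=bot.solve_ik([*p,.12],q(yp+k)); B=bot.solve_ik([*s,.13],q(ys+k))
        if A is None or B is None: continue
        c=max(abs(A[5]),abs(B[5]))
        if best is None or c<best[0]: best=(c,k)
    return best[1]
def go(n,tcp,force,w_open,w_rel,zt=.11,sym=False):
    x,y,yaw=D["obj"][n]; s=D["seat"][n]; ty=D["ty"]
    if n=="loupe": yaw=ty
    k=plan([x,y],yaw,s,ty)
    bot.set_gripper(w_open,force)
    bot.move_pose([x,y,zt],q(yaw+k)); bot.move_linear([x,y,tcp],.12)
    bot.set_gripper(0.0,force); w=bot.read_gripper_width(); print(n,"width",w*85,bot.read_finger_force())
    bot.move_linear([x,y,zt],.2); print("lifted",bot.read_gripper_width()*85,bot.read_ft_force())
    bot.move_pose([*s,zt],q(ty+k)); bot.move_linear([*s,tcp+.013],.1)
    print("at",bot.read_position(),bot.read_ft_force()); bot.set_gripper(min(1,w+w_rel))
    bot.move_linear([*s,zt],.2); print(n,"t",bot.read_clock(),bot.read_gripper_width())
E
python3 - <<'E'
from pp import *
go("blower",.008,30,1.0,.25)
im=shot("top"); crop(im,200,160,120,90,6,"pics/b1.png"); im=shot("scene"); crop(im,350,260,120,90,6,"pics/b2.png")
E
```

```text
blower width 43.63363660607818 29.86034721136093
lifted 43.77489260635278 [-0.74150236  0.40166023 -0.98813191]
at [0.5932632  0.08096266 0.02121543] [ 0.02073277  0.09735052 -1.17055806]
blower t 8.075 0.7666441644746528
```

View pics/b2.png

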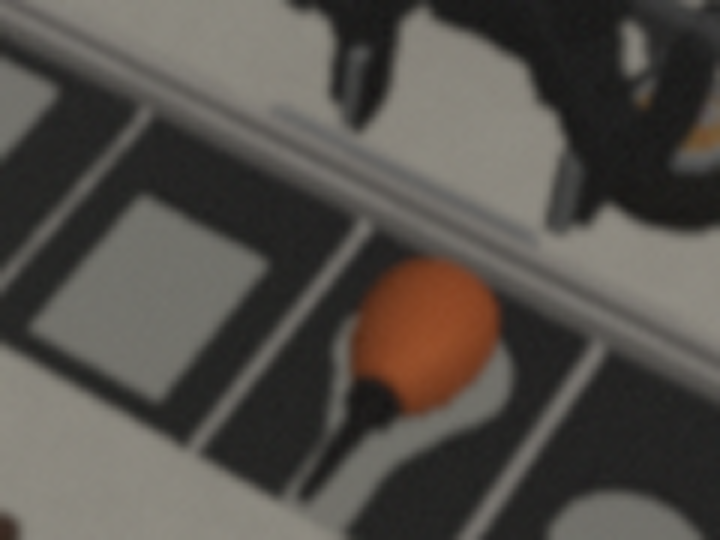

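The blower lies in its hole, with the bulb at about (425,335) in the crop and the nozzle along the slot. Only 8 s have been used. Wrench next.

Run:
```python
from pp import *
go("wrench",.0075,70,.7,.25)
bot.move_pose([.42,.2,.2],q(D["ty"]))
im=shot("top"); A=im[160:250,200:320,::-1]; im=shot("scene"); B=im[235:325,300:420,::-1].copy()
big=lambda a:cv2.resize(a,None,fx=5,fy=5,interpolation=cv2.INTER_CUBIC)
B0=im[270:360,370:490,::-1]
T,S,S2=big(A),big(B),big(B0)
def mark(n,pts,yaw=D["ty"]):
    c,s=np.cos(yaw),np.sin(yaw); o=D["seat"][n]
    for x,y,z in pts:
        p=[o[0]+c*x-s*y,o[1]+s*x+c*y,z+.012]
        for I,cam,of in((T,"top",(200,160)),(S,"scene",(300,235)),(S2,"scene",(370,270))):
            cv2.circle(I,tuple(((proj(cam,p)+.5-of)*5).astype(int)),2,(255,0,255),-1)
mark("blower",[(.081,0,.0225),(-.023,0,.0225),(0,.0225,.0225),(0,-.0225,.0225)])
mark("wrench",[(-.056,0,.016),(.055,.024,.018),(.055,-.024,.018),(.027,.024,.018),(.027,-.024,.018)])
cv2.imwrite("pics/c1.png",cv2.resize(np.vstack([np.hstack([T,S]),np.hstack([S2,S2*0])]),(800,600)))
```

```text
wrench width 13.488942573565518 69.2464292049408
lifted 13.499488530401186 [-1.02226905  0.79106303 -2.48142446]
at [ 0.63423641 -0.09621874  0.02059271] [-0.0276717   1.00091514 -2.40074016]
wrench t 14.8333 0.4077940489711548
```

View pics/c1.png

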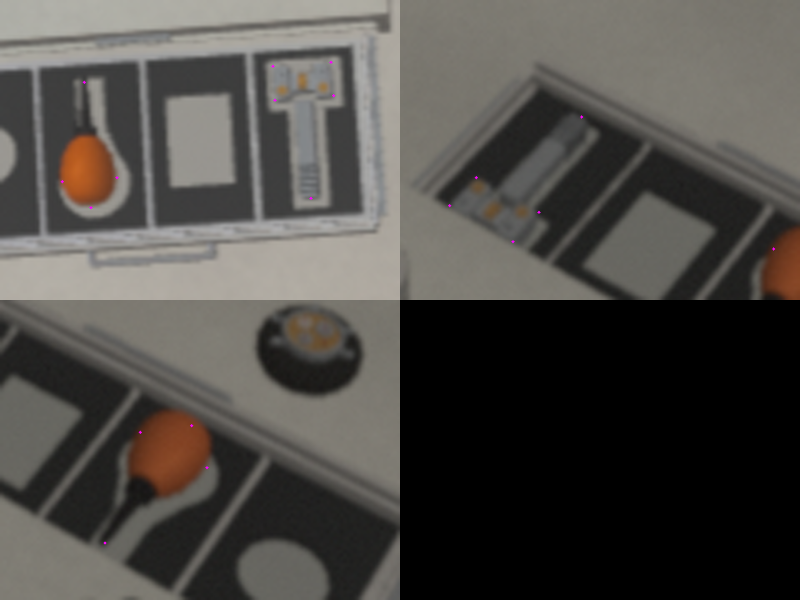

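Both match the projected outlines to within about 1 px: the wrench head is in the wide end and the nozzle is in its slot. Loupe next, then holder.

Run:
```python
from pp import *
go("loupe",.0195,25,.8,.3)
go("holder",.006,60,.8,.2)
bot.move_pose([.35,-.2,.25],q(D["ty"]))
im=shot("top"); A=im[160:280,150:320,::-1]; im=shot("scene"); B=im[235:400,300:510,::-1]
big=lambda a:cv2.resize(a,(680,480),interpolation=cv2.INTER_CUBIC)
T=cv2.resize(A,None,fx=4,fy=4,interpolation=cv2.INTER_CUBIC);S=cv2.resize(B,None,fx=3.5,fy=3.5,interpolation=cv2.INTER_CUBIC)
cv2.imwrite("pics/d1.png",T);cv2.imwrite("pics/d2.png",S); print(bot.read_clock())
```

```text
loupe width 27.96932864095864 24.440635442733765
lifted 27.399797483535046 [ 0.13003455 -0.4869985  -1.30550722]
at [0.61569863 0.17269751 0.03255352] [0.09811324 0.7104369  0.32374385]
loupe t 24.9833 0.6311143125104584
holder width 38.1513369166939 60.67359924316406
lifted 38.16466245209711 [-0.06925355  0.26698157 -1.13932129]
at [ 0.62821349 -0.00660867  0.01915123] [-0.50212392  0.62858865 -0.49569753]
holder t 32.1917 0.6482213505308727
34.4833
```

View pics/d1.png

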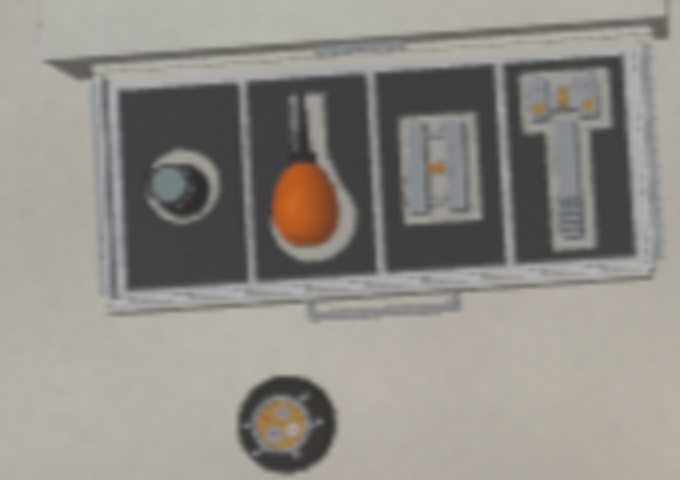

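View pics/d2.png

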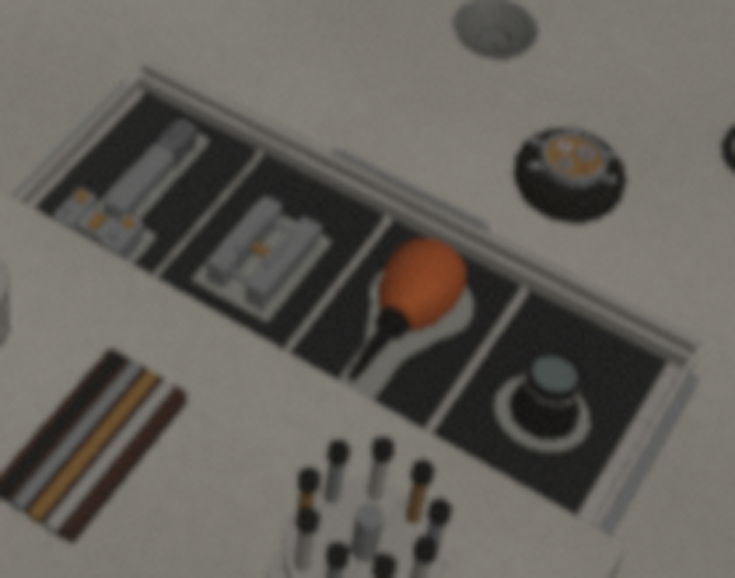

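All four tools lie in their cut-outs: loupe at (180,187), blower (305,205), holder (437,167) and wrench (565,150) in d1. The watch at (287,423) hasn't moved, and the gripper is clear.

```bash
python3 -c "
from cell import bot
print(bot.close_job())"
```

```text
the job is handed in; nothing more can be done
None
```

The blower, wrench, loupe and holder are back in their foam cut-outs, placed in the order listed and checked in both camera views; the watch was not touched, and I handed the job in at about 34 s on the robot's clock.

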